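Twist-lock the pickle container and tug-test its lid

ROBOT

A 6-joint arm with a two-finger parallel gripper is mounted at the origin on the work surface. World frame = base frame: x ahead of the robot, y to its left, z up, the work surface at z = 0. Lengths are in m, angles in degrees, forces in N, time in s.
With the tool pointing down it reaches from about 0.275 to 0.725 m from the base axis. Payload 15.9 kg.
Tool frame: the origin (TCP) lies at the very end of the fingers, on their centre line; the grasp point (between the pads) lies 19 mm behind it (robot.grasp_offset is the distance from the TCP to the grasp point, in m); z points along the fingers, y is the line along which they close (so a half turn about z gives the same grasp; the last joint's range is limited). The gripper opens to 85 mm and grips with 20 to 120 N. Pads are 22 mm wide; open, the fingers measure 114 mm over their backs; the gripper's body (76 mm by 85 mm) begins 54 mm behind the grasp point. The pads swing forward as they close: fully open they stand 13 mm farther back than shut.
Start: joints at [-69.672, 12.198, -1.971, 75.831, 0, 90], TCP at [0.174, -0.469, 0.231] pointing down, gripper open.
Joint ranges: [-170.91, 170.91], [-42.67, 98.43], [-65.05, 77.54], [-120.47, 116.71], [-90, 82.35], [-180, 180]. Speed limits (degrees/s): [108.29, 108.29, 136.94, 147.25, 180, 180].

INTERFACE

Orientations are given as a 3x3 rotation matrix whose columns are the frame's x, y, z axes.
In Python, from station import telemetry, optics, job_done, robot gives the robot as it stands. The module is installed in compiled form; this text tells all that it offers.
- The arm moves only by the tool apply_moves, never from a script. Its argument "motion" is one flat list of numbers, 5 for each row, row after row: the shift along the tool's x, y, z as a fraction of full scale, then the turn about the tool's z as a fraction of full scale, then the gripper's target within -1 to 1 (fully open at 1, half-way at 0, shut at -1). A call has 1 to 10 rows; each row is the pose to reach, as a shift and turn from the pose commanded when the call began, along the tool's axes at that moment, turning the shorter way round; what a row does not reach only later rows make up. Full scale, the value 1, is 0.5 m for a shift and 2 pi rad for a turn. A row lasts 1/10 s, in which the tool goes at most 50 mm and 8.59 degrees, less where a joint would pass 70% of its speed; a pose out of reach is approached as far as the arm can. A call with a number of a shift or a turn outside -1 to 1 is refused whole. A call with a gripper value outside its range is refused whole. The fingers move at their own pace and stop on an object; "grip_force" is the grip in N (left out, the last holds). Time passes only in rows, so rows that repeat a pose let the fingers close. It gives the time, the measured TCP pose, the force, the opening and the grip force at its end, in the units of the state.
- telemetry.get_state(): the state, without advancing time (a new reading comes with each control period).
- optics.camera(name): name is "side" or "top" or "wrist"; returns (picture, depth): 420x560x3 uint8, blue, green, red; 420x560 float32, m along the optical axis (not along the pixel's ray), 0 where there is no reading.
- optics.calibration(name): a dict with "fx", "fy", "cx", "cy" (pixels), "rvec" (rotation vector, rad) and "tvec" (3), from world to camera coordinates, as OpenCV has them. Camera axes: x right, y down, z forward; pixel columns grow to the right and rows downward; lengths in m; the calibration is good to about 2 mm. A picture is of the moment at which its call begins: read the wrist's pose just before it. calibration takes no time and is no camera call; for the wrist camera it gives the pose at the moment of the call.
- job_done(): hands the job in; it is judged then, once.
The state is a dict: "t": time; "joints": joint angles; "dq": joint speeds; "tau": joint torques, N m; "tcp_pos": TCP position; "tool_rot": TCP orientation; "force": force on the tool from outside, world axes, zero at the start; "moment": the same for the moment, N m; "finger_gap": finger opening in m; "finger_force": force on a finger pad.
Only numpy, scipy, OpenCV 4.12 (cv2) and the standard library are available. Lean on these libraries where they do the work, as an engineer would, in place of code of your own. Each camera call takes 0.05 s, during which the arm holds its last target. There are 200 camera calls.

TASK

Close the glass pickle container with the lid that lies on the plate: set the lid in the steel collar, press it down against the silicone seal and lock it with about a quarter turn. Then, still holding it, pull the lid straight up with 10 N, give or take 2, for a second to prove that it is retained, and let go of it, leaving it locked. Never push or pull it with more than 25 N, and leave the things around it standing where they are.

Things in the scene. Friction and masses are not known exactly. Their poses are not given: they have to be found in the camera images.
- lid: the lid, about 130 g, one rigid piece 59 mm tall, upright on the plate. Origin: centre of its underside, z up. Steel plug 48 mm in diameter, z = 0 to 23 mm, with two lugs at its foot; steel flange 86 mm in diameter, z = 23 to 29 mm; upright wooden grip bar above. The bar points along the lugs (lid's x); half a turn makes no difference
- lid_bar (a point): middle of the lid's wooden grip bar, 44 mm above the lid's origin; the bar is 44 mm long along the lid's x, 14 mm thick along y, and stands 30 mm above the flange (lid z = 29 to 59 mm)
- lid_lug (a point): tip of the lug on the lid's +x side (its twin is on -x): 33 mm from the axis, 3 mm above the lid's origin; each lug is 18 mm wide along y and 6 mm thick (lid z = 0 to 6 mm)
- container: glass pickle container, fixed on the lazy susan (which does not turn); 92 mm in diameter, steel rim 100 mm above its origin. Origin: centre of its underside, z up. Inside the rim two lips leave gaps on its +x and -x sides for the lid's lugs, the lid's x along the container's x, either way round. Pressed right down, the lid turns either way; the lugs are wholly under the lips from 50 to 130 degrees
- gap (a point): the gap on the container's +x side (its twin is on -x), at rim height 32 mm from the axis; outside each gap a small steel nib marks it. 4 mm of room beside each lug, 2 mm around the plug. The rigid lips (52 mm inner diameter, 5 mm thick) lie on the +y and -y sides; their undersides are 6 to 14 mm below the rim, which differs each time and is not measured: find it by feel
- seal: thick soft silicone seal ring on the rim, 82 mm in diameter, 13 mm tall, carries the lid's flange. Origin: centre of its underside, at rim height when free. A spring: 5.8 N to start it, 6.4 N when it is flat and the flange meets the rigid rim. Lid origin above container origin: 90 mm on the free seal, 76 mm down on the rim. It holds the locked lid up against the lips with 6 N (80 to 88 mm)
- plate: small white ceramic plate, 136 mm in diameter, 14 mm tall, loose on the lazy susan; the lid stands in its middle. Origin: centre of its underside
- susan: white plastic lazy susan, 400 mm in diameter, top 30 mm above its origin, which lies on the worktop at its centre; fixed
- brown_jar: brown glass jar, 66 mm in diameter, 105 mm tall, loose on the lazy susan; a bystander. Origin: centre of its underside
- tumbler: steel tumbler, 68 mm in diameter at the rim, 100 mm tall, loose on the lazy susan; a bystander. Origin: centre of its underside
- flip_box: glass box with flip-top white lid, 126 by 96 by 72 mm, on the worktop; a bystander. Origin: centre of its underside
- bowl: ceramic bowl, 120 mm in diameter, 50 mm tall, on the worktop; a bystander. Origin: centre of its underside
- salt_jar: white ceramic salt jar, 64 mm in diameter, 90 mm tall, on the worktop; a bystander. Origin: centre of its underside
- mortar: stone mortar, 100 mm in diameter, 70 mm tall, on the worktop; a bystander. Origin: centre of its underside
There are look-alikes about, which are no part of the job. Leave any green or pink look-alike of the lid alone.

How it is judged:
By the outcome, as a careful person would: the job done as asked, in the order asked, and still so for the second after the job is handed in, with the robot touching nothing.
It also fails if it takes over 72 s, if anything falls off the work surface, if the arm or the gripper's body presses on something with over 40 N, if the wrist force passes 120 N, or if a joint passes its speed limit or range.

## Working session

There is one attempt and no reset: what is moved stays moved. The work goes in short steps, Python scripts to look and compute and a tool call to move; the robot and the scene stay as the last step left them, time stands still between calls to the robot, and variables do not carry over. Pictures are saved under pics/ and viewed, at most 10 in all, crops included, and the job is handed in when it is done.

Besides the shell and the picture viewer there is one more tool, called after "Request:" as a command line: name --argument value ..., lists and objects as JSON in quotes. apply_moves: Moves the arm, as the interface text tells. Shift numbers are shares of 0.5 m and turn numbers shares of 2 pi rad, none past 1 either way. Its arguments: {"type":"object","properties":{"motion":{"type":"array","items":{"type":"number","minimum":-1,"maximum":1}},"grip_force":{"type":"number"}},"required":["motion"]}

```bash
mkdir -p pics
cat > h.py <<'E'
import numpy as np, cv2
from station import telemetry, optics, job_done, robot
def cam(n):
    c=optics.calibration(n); p,d=optics.camera(n)
    R=cv2.Rodrigues(np.array(c["rvec"],float))[0]; t=np.array(c["tvec"],float).ravel()
    return p,d,(c["fx"],c["fy"],c["cx"],c["cy"],R,t)
def ray(C,u,v):
    fx,fy,cx,cy,R,t=C
    return -R.T@t, R.T@np.array([(u-cx)/fx,(v-cy)/fy,1.])
def onz(C,u,v,z):
    o,r=ray(C,u,v); return o+r*(z-o[2])/r[2]
def dep(C,u,v,d):
    o,r=ray(C,u,v); return o+r*d
def world(C,d):
    fx,fy,cx,cy,R,t=C
    v,u=np.mgrid[:d.shape[0],:d.shape[1]]
    P=np.stack([(u-cx)/fx*d,(v-cy)/fy*d,d],-1)
    return (P-t)@R
E
python3 - <<'E'
from h import *
for n in ("top","side"):
    p,d,C=cam(n); cv2.imwrite(f"pics/{n}.png",p); np.savez(f"{n}.npz",p=p,d=d,C=np.array(C,dtype=object))
    print(n,-C[4].T@C[5])
s=telemetry.get_state(); print(s["tcp_pos"],s["tool_rot"],s["force"],s["finger_gap"],s["t"])
E
```

```text
top [ 0.43042769 -0.00163977  1.21955482]
side [0.13384872 0.81581151 0.68482952]
[ 0.17361123 -0.46857977  0.23087294] [[ 9.37707306e-01  3.47426123e-01 -3.12712576e-04]
 [ 3.47426263e-01 -9.37706845e-01  9.29962785e-04]
 [ 2.98606428e-05 -9.80677459e-04 -9.99999519e-01]] [ 0.40702343 -0.40677343 -0.18558432] 0.0854764554273799 0.1
```

View pics/top.png

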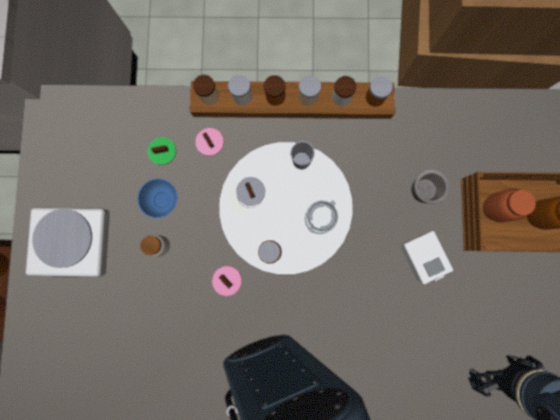

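View pics/side.png

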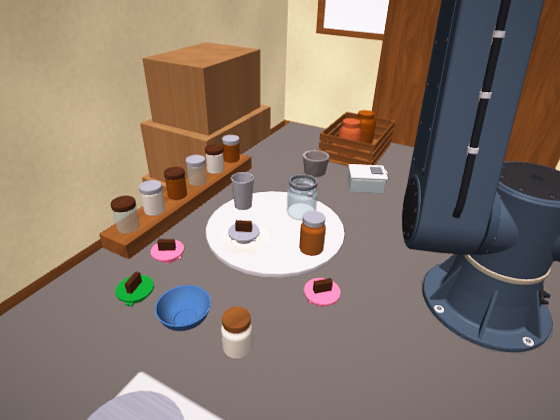

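Could be taken for the lid, in the top picture: grey steel with a dark bar on the white plate (251,190), pink (209,141), pink (227,281) and green (161,151). I choose (251,190). The container is the glass ring at (321,217), the brown jar is at (270,251) and the tumbler at (302,155).

Run:
```python
from h import *
z=np.load("top.npz",allow_pickle=True); p,d,C=z["p"],z["d"],tuple(z["C"])
c=cv2.resize(p[140:280,215:360],None,fx=4,fy=4,interpolation=cv2.INTER_CUBIC); cv2.imwrite("pics/crop.png",c)
W=world(C,d)
# bar: dark pixels in lid area
m=np.zeros(d.shape,np.uint8); m[170:212,230:275]=(p[170:212,230:275].max(2)<80)
v,u=np.nonzero(m); print("bar px",u.mean(),v.mean(),len(u), "z",np.percentile(W[v,u,2],[10,50,90]))
r=cv2.minAreaRect(np.c_[u,v].astype(np.float32)); print(r)
b=cv2.boxPoints(r); zt=np.percentile(W[v,u,2],80)
print([onz(C,*q,zt).round(4) for q in b], onz(C,u.mean(),v.mean(),zt))
# things by height on susan
for nm,(u0,v0),zr,R in [("lid flange",(251,190),(.060,.08),30),("container",(321,217),(.115,.155),30),("jar",(270,251),(.12,.15),25),("tumbler",(302,155),(.115,.145),25)]:
    M=np.zeros(d.shape,bool); M[v0-R:v0+R,u0-R:u0+R]=True
    M&=(W[...,2]>zr[0])&(W[...,2]<zr[1])
    Q=W[M]; 
    if len(Q)>5:
        (cx,cy),rr=cv2.minEnclosingCircle(Q[:,:2].astype(np.float32)); print(nm,len(Q),Q.mean(0).round(4),"circ",cx,cy,rr,"z",np.percentile(Q[:,2],[5,50,95]))
```

```text
bar px 249.7948717948718 190.2051282051282 39 z [0.09069183 0.09513107 0.09775024]
((249.91754150390625, 190.3144073486328), (13.910242080688477, 2.8429694175720215), 66.03751373291016)
[array([0.6158, 0.1261, 0.0971]), array([0.6192, 0.1188, 0.0971]), array([0.5831, 0.102 , 0.0971]), array([0.5797, 0.1092, 0.0971])] [0.599713   0.11438613 0.09711654]
lid flange 584 [0.6024 0.1156 0.0647] circ 0.603323221206665 0.11606919020414352 0.042939409613609314 z [0.06121733 0.06465855 0.06798514]
container 411 [ 0.5275 -0.0874  0.1316] circ 0.5282124280929565 -0.08638598024845123 0.05258118361234665 z [0.11805526 0.12843175 0.14601046]
jar 367 [0.4288 0.0552 0.1353] circ 0.42879465222358704 0.055515602231025696 0.029121004045009613 z [0.13183427 0.13531519 0.13862728]
tumbler 135 [ 0.7065 -0.0319  0.127 ] circ 0.7017636895179749 -0.03194679319858551 0.03385333716869354 z [0.11620527 0.128879   0.13281281]
```

View pics/crop.png

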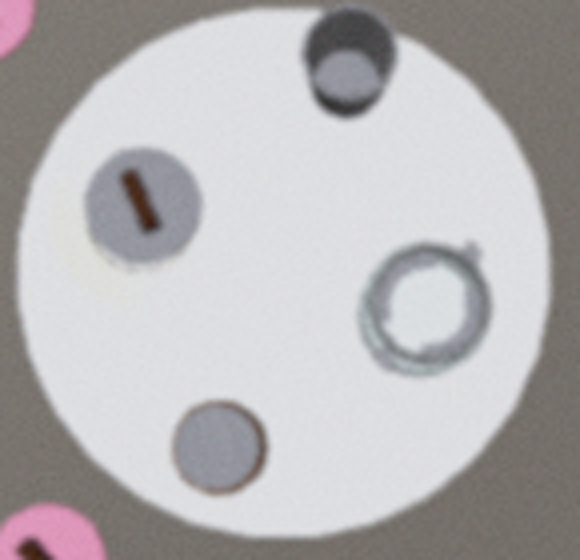

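The crop confirms a grey flange with a dark bar on the white plate. The container's nib is at crop (473,252). I'll look at the container from close by on the way.

Request:
apply_moves --motion '[0.82,-0.505,-0.14,0,1,0.82,-0.505,-0.14,0,1,0.82,-0.505,-0.14,0,1,0.82,-0.505,-0.14,0,1,0.82,-0.505,-0.14,0,1,0.82,-0.505,-0.14,0,1,0.82,-0.505,-0.14,0,1,0.82,-0.505,-0.14,0,1,0.82,-0.505,-0.14,0,1,0.82,-0.505,-0.14,0,1]'

```text
t: 1.1
tcp_pos: [0.4716, -0.0871, 0.3014]
tool_rot: [[0.937, 0.349, -0.0], [0.349, -0.937, 0.0], [0.0, -0.0, -1.0]]
force: [0.5, -0.7, -0.6]
finger_gap: 0.0855
finger_force: 0.0
```

Run:
```python
from h import *
s=telemetry.get_state(); p,d,C=cam("wrist"); cv2.imwrite("pics/w1.png",p); np.savez("w1.npz",p=p,d=d,C=np.array(C,dtype=object))
s=telemetry.get_state();print(s["joints"],s["t"]); print(-C[4].T@C[5],C[4],C[:4])
```

```text
[-1.01626766e+01  9.95740753e+00  5.37263591e+00  8.53845114e+01
  9.88313142e-02  1.49333187e+02] 1.15
[ 0.53455025 -0.06389701  0.44372944] [[ 3.48029535e-01 -9.37483455e-01 -4.62639884e-04]
 [-9.04606159e-01 -3.35953695e-01  2.62341022e-01]
 [-2.46095793e-01 -9.08839169e-02 -9.64975116e-01]] (309.00558526202144, 309.00558526202144, 280.8849573651227, 211.5961940424572)
```

View pics/w1.png

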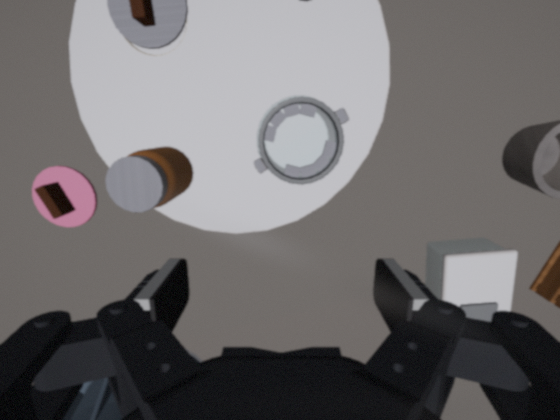

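The wrist picture shows the container ring centred at about (301,140), with nibs at (341,116) and (261,166). The lid is at about (148,15).

Run:
```python
from h import *
z=np.load("w1.npz",allow_pickle=True); p,d,C=z["p"],z["d"],tuple(z["C"])
W=world(C,d)
for q in [(341,116),(261,166)]:
    print("nib depth pt",W[q[1]-2:q[1]+3,q[0]-2:q[0]+3].reshape(-1,3).mean(0).round(4), onz(C,*q,.13).round(4))
sub=np.zeros(d.shape,np.uint8); g=p.max(2); sub[85:195,245:360]=(g[85:195,245:360]<165)
n,l,st,ce=cv2.connectedComponentsWithStats(sub); i=1+st[1:,4].argmax(); M=(l==i).astype(np.uint8); print(st[i])
cs,_=cv2.findContours(M,cv2.RETR_EXTERNAL,cv2.CHAIN_APPROX_NONE); c=max(cs,key=cv2.contourArea)[:,0]
Z=W[M>0][:,2]; print("z",np.percentile(Z,[5,25,50,75,95]))
for zz in (.13,.143):
    Q=np.array([onz(C,u,v,zz)[:2] for u,v in c])
    ctr=np.median(Q,0)
    for k in range(20):
        r=np.hypot(*(Q-ctr).T); S=Q[abs(r-np.median(r))<.004]
        A=np.c_[2*S,np.ones(len(S))]; x=np.linalg.lstsq(A,(S**2).sum(1),rcond=None)[0]; ctr=x[:2]
    R=np.sqrt(x[2]+ctr@ctr); print(zz,"ctr",ctr,"R",R,len(S),len(Q))
    V=Q-ctr; r=np.hypot(*V.T); far=V[r>R+.006]; a=np.arctan2(far[:,1],far[:,0]); print("nib ang",np.degrees(np.angle(np.exp(2j*a).mean())/2), len(far), r.max())
    for s in (1,-1):
        f=far[s*far[:,0]>0]; print(s, f.mean(0)+ctr)
```

```text
nib depth pt [ 0.5652 -0.1151  0.1275] [ 0.565  -0.1147  0.13  ]
nib depth pt [ 0.492  -0.0579  0.1274] [ 0.4923 -0.058   0.13  ]
[ 254   96   95   89 3662]
z [0.05082765 0.120633   0.12670438 0.14209117 0.14333978]
0.13 ctr [ 0.52876089 -0.08663709] R 0.042218400467984536 233 273
nib ang -38.4663725896874 32 0.0517354076420275
1 [ 0.56883754 -0.11729575]
-1 [ 0.48985628 -0.05454409]
0.143 ctr [ 0.52896743 -0.0856746 ] R 0.04048646799386309 234 273
nib ang -38.4672087832413 32 0.04955273922922544
1 [ 0.56741678 -0.11508307]
-1 [ 0.49170826 -0.05493165]
```

Request:
apply_moves --motion '[0.1,-0.17,0,0.024,1,0.22,-0.32,0,0.048,1,0.29,-0.33,0,0.072,1,0.29,-0.33,0,0.096,1,0.29,-0.33,0,0.12,1,0.29,-0.33,0,0.144,1,0.29,-0.33,0,0.168,1,0.29,-0.33,0,0.192,1,0.29,-0.33,0,0.216,1,0.29,-0.33,0,0.24,1]'

```text
t: 2.15
tcp_pos: [0.4866, -0.1075, 0.3014]
tool_rot: [[0.937, -0.347, 0.036], [-0.347, -0.912, 0.218], [-0.043, -0.217, -0.975]]
force: [0.1, 0.2, 0.4]
finger_gap: 0.0858
finger_force: 0.0
```

Request:
apply_moves --motion '[0,0,0,-0.023,1,0,0,0,-0.046,1,0,0,0,-0.069,1,0,0,0,-0.092,1,0,0,0,-0.11,1]'

```text
t: 2.65
tcp_pos: [0.4869, -0.1069, 0.3016]
tool_rot: [[0.941, 0.337, 0.035], [0.322, -0.921, 0.217], [0.106, -0.193, -0.975]]
force: [-0.7, 0.2, 0.1]
finger_gap: 0.0854
finger_force: 0.0
```

Run:
```python
from h import *
s=telemetry.get_state();print(np.round(s["joints"],2),s["tcp_pos"],s["tool_rot"])
```

```text
[-20.25  13.81   9.06  87.72  12.48 140.  ] [ 0.48691081 -0.10690654  0.30155102] [[ 0.94085211  0.3369781   0.03525716]
 [ 0.32189879 -0.92149009  0.21734119]
 [ 0.10572834 -0.19313668 -0.97545873]]
```

The tool took on a 12.5° sideways tilt when joint 6 ran into its +180 stop, because I had the turn direction reversed. I'll turn to the opposite stop, where overshooting should tilt it back the other way.

Request:
apply_moves --motion '[0,0,0,-0.023,1,0,0,0,-0.046,1,0,0,0,-0.07,1,0,0,0,-0.094,1,0,0,0,-0.118,1,0,0,0,-0.142,1,0,0,0,-0.166,1,0,0,0,-0.19,1,0,0,0,-0.214,1,0,0,0,-0.238,1]'

```text
t: 3.65
tcp_pos: [0.4869, -0.1069, 0.3015]
tool_rot: [[-0.259, 0.965, 0.035], [0.945, 0.246, 0.217], [0.201, 0.09, -0.975]]
force: [-0.5, 0.4, -0.1]
finger_gap: 0.0858
finger_force: 0.0
```

Request:
apply_moves --motion '[0,0,0,-0.023,1,0,0,0,-0.046,1,0,0,0,-0.07,1,0,0,0,-0.094,1,0,0,0,-0.118,1,0,0,0,-0.142,1,0,0,0,-0.166,1,0,0,0,-0.19,1,0,0,0,-0.214,1,0,0,0,-0.238,1]'

```text
t: 4.65
tcp_pos: [0.4869, -0.1069, 0.3015]
tool_rot: [[-0.983, -0.18, 0.035], [-0.168, 0.962, 0.217], [-0.073, 0.208, -0.975]]
force: [0.1, -0.1, -0.4]
finger_gap: 0.0855
finger_force: 0.0
```

Request:
apply_moves --motion '[0,0,0,-0.023,1,0,0,0,-0.046,1,0,0,0,-0.07,1,0,0,0,-0.094,1,0,0,0,-0.118,1,0,0,0,-0.142,1,0,0,0,-0.166,1,0,0,0,-0.19,1,0,0,0,-0.214,1,0,0,0,-0.238,1]'

```text
t: 5.65
tcp_pos: [0.4869, -0.1069, 0.3015]
tool_rot: [[0.099, -0.994, 0.035], [-0.972, -0.089, 0.217], [-0.213, -0.056, -0.975]]
force: [-0.9, -1.0, -0.1]
finger_gap: 0.0854
finger_force: 0.0
```

Run:
```python
from h import *
s=telemetry.get_state();print(s["t"],np.round(s["joints"],2),s["tcp_pos"],s["tool_rot"])
```

```text
5.65 [ -20.24   13.81    9.06   87.72   12.48 -115.96] [ 0.48694533 -0.10687616  0.30154903] [[ 0.09877958 -0.99448384  0.0352772 ]
 [-0.97204619 -0.0888415   0.21733244]
 [-0.21299952 -0.05575908 -0.97545996]]
```

Request:
apply_moves --motion '[0,0,0,-0.023,1,0,0,0,-0.046,1,0,0,0,-0.07,1,0,0,0,-0.094,1,0,0,0,-0.118,1,0,0,0,-0.142,1,0,0,0,-0.166,1,0,0,0,-0.19,1,0,0,0,-0.2,1]'

```text
t: 6.55
tcp_pos: [0.4963, -0.0746, 0.3013]
tool_rot: [[0.963, -0.267, 0.038], [-0.269, -0.944, 0.188], [-0.015, -0.192, -0.981]]
force: [0.7, -0.5, -0.2]
finger_gap: 0.0852
finger_force: 0.0
```

Run:
```python
from h import *
s=telemetry.get_state();print(s["t"],np.round(s["joints"],2),s["tcp_pos"],s["tool_rot"])
```

```text
6.55 [ -15.47   12.77    7.98   86.03   11.05 -179.84] [ 0.49625628 -0.07460095  0.30128241] [[ 0.96292206 -0.26715552  0.03753698]
 [-0.26936872 -0.94442543  0.18841733]
 [-0.01488585 -0.19154249 -0.98137143]]
```

Request:
apply_moves --motion '[0,0.1,0,-0.024,1,0,0.2,0,-0.048,1,0,0.3,0,-0.072,1,0,0.3,0,-0.096,1]'

```text
t: 6.95
tcp_pos: [0.4863, -0.0024, 0.28]
tool_rot: [[0.997, -0.046, 0.058], [-0.05, -0.997, 0.065], [0.054, -0.068, -0.996]]
force: [0.0, 0.1, 0.8]
finger_gap: 0.0852
finger_force: 0.0
```

Run:
```python
from h import *
s=telemetry.get_state();print(s["t"],np.round(s["joints"],2),s["tcp_pos"],s["tool_rot"])
```

```text
6.95 [  -2.82    7.41   -0.95   78.52    3.91 -179.95] [ 0.48634226 -0.00242987  0.28000707] [[ 0.99727301 -0.04623585  0.05752204]
 [-0.0499761  -0.99660817  0.06538002]
 [ 0.05430403 -0.06807646 -0.99620112]]
```

```bash
cat > kin.py <<'E'
import numpy as np
from scipy.optimize import least_squares
from scipy.spatial.transform import Rotation as Ro
def fk(q,k):
    a,h,L1,c2,L2,c3,Lt,b=k; q=np.radians(q)
    A=q[1]+c2; B=q[1]-q[2]+c3; f=q[1]-q[2]+q[3]+np.pi/2
    w=np.array([a+L1*np.sin(A)+L2*np.sin(B),0,h+L1*np.cos(A)+L2*np.cos(B)])
    Rz=Ro.from_euler('z',q[0]); Rp=Ro.from_euler('y',f)          # tool z = along f from up
    R5=Ro.from_euler('x',SG[0]*q[4]); R=Rz*Rp*R5*Ro.from_euler('z',q[5]+SG[1])
    p=Rz.apply(w+Rp.apply([b,0,0])+(Rp*R5).apply([0,0,Lt]))
    return p,R
SG=[1,0.]
D=[([-69.672,12.198,-1.971,75.831,0,90],[.17361123,-.46857977,.23087294]),
([-10.1626766,9.95740753,5.37263591,85.3845114,.0988313142,149.333187],[.4716,-.0871,.3014]),
([-20.245,13.81,9.06,87.72,12.48,140],[.48691081,-.10690654,.30155102]),
([-15.47,12.77,7.98,86.03,11.05,-179.84],[.49625628,-.07460095,.30128241]),
([-2.82,7.41,-.95,78.52,3.91,-179.95],[.48634226,-.00242987,.28000707])]
D=[(np.array(q),np.array(p)) for q,p in D]
def res(k): return np.r_[np.concatenate([(fk(q,k)[0]-p) for q,p in D])*1e3,(np.array(k)-K0)*.05*np.array([10,10,10,1,10,1,10,10])]
K0=np.array([0,.3,.35,0,.35,np.pi/2,.25,0.])
best=None
for s in (1,-1):
    SG[0]=s; r=least_squares(res,K0)
    if best is None or r.cost<best[0]: best=(r.cost,s,r.x)
SG[0]=best[1]; K=best[2]
E
python3 - <<'E'
from kin import *
print(best)
for q,p in D: print((fk(q,K)[0]-p)*1e3)
M=np.array([[0.99727301,-0.04623585,0.05752204],[-0.0499761,-0.99660817,0.06538002],[0.05430403,-0.06807646,-0.99620112]])
print(fk(D[4][0],K)[1].as_matrix(),"\n",M)
E
```

```text
(np.float64(10.520821314078987), -1, array([-0.00507914,  0.18053245,  0.39059203,  0.03500362,  0.40235344,
        1.3539898 ,  0.31604133, -0.00731191]))
[ 0.16837048 -0.5029008   0.0043341 ]
[2.89364902 2.59801821 0.06994323]
[ 0.32720828 -0.00354263 -0.09932585]
[-1.88011556  0.62835252  0.10842247]
[-1.2445448   0.11169801 -0.08334408]
[[ 0.99726857 -0.04624732  0.05758973]
 [-0.04999521 -0.99660358  0.06543534]
 [ 0.05436793 -0.06813581 -0.99619358]] 
 [[ 0.99727301 -0.04623585  0.05752204]
 [-0.0499761  -0.99660817  0.06538002]
 [ 0.05430403 -0.06807646 -0.99620112]]
```

```bash
cat >> kin.py <<'E'
LO=np.array([-170.91,-42.67,-65.05,-120.47,-90,-180]);HI=np.array([170.91,98.43,77.54,116.71,82.35,180.])
VM=.07*np.array([108.29,108.29,136.94,147.25,180,180])
def sim(q,rows,w,speed=True):
    q=np.clip(np.array(q,float),LO+1e-6,HI-1e-6); p0,R0=fk(q,K)
    for x,y,z,t in rows:
        G=p0+R0.apply(np.array([x,y,z])*.5); RG=R0*Ro.from_euler('z',t*2*np.pi)
        p,R=fk(q,K); d=G-p; n=np.linalg.norm(d); d*=min(1,.05/max(n,1e-9))
        e=(RG*R.inv()).as_rotvec(); m=np.linalg.norm(e); e=e*min(1,np.radians(8.59)/max(m,1e-9))
        T=p+d; RT=Ro.from_rotvec(e)*R
        lo,hi=(np.maximum(LO,q-VM),np.minimum(HI,q+VM)) if speed else (LO,HI)
        def f(s):
            a,b=fk(s,K); return np.r_[(a-T)*w,(RT*b.inv()).as_rotvec()]
        q=least_squares(f,np.clip(q,lo+1e-7,hi-1e-7),bounds=(lo,hi),x_scale=50).x
    return q
E
python3 - <<'E'
from kin import *
A=[-15.47,12.77,7.98,86.03,11.05,-179.84]
rB=[(0,.1,0,-.024),(0,.2,0,-.048),(0,.3,0,-.072),(0,.3,0,-.096)]
q0=[-20.24,13.81,9.06,87.72,12.48,-115.96]
rA=[(0,0,0,t) for t in(-.023,-.046,-.07,-.094,-.118,-.142,-.166,-.19,-.2)]
o=[-10.16,9.96,5.37,85.38,.1,149.33]
rO=[(.1,-.17,0,.024),(.22,-.32,0,.048)]+[(.29,-.33,0,.024*i) for i in range(3,11)]
for sp in (True,False):
  for w in (.5,1,2,4,8,30):
    print(sp,w,[sim(a,r,w,sp).round(1).tolist() for a,r in((A,rB),(q0,rA),(o,rO))])
print("true B[-2.82,7.41,-.95,78.52,3.91] A[-15.47,12.77,7.98,86.03,11.05] O[-20.25,13.81,9.06,87.72,12.48,180]")
E
```

```text
True 0.5 [[14.8, 3.2, -5.8, 75.9, 9.3, -180.0], [-12.9, 13.1, 8.1, 85.8, 12.4, -180.0], [-57.6, -2.9, -8.6, 84.4, 0.9, 180.0]]
True 1 [[7.8, 4.8, -3.8, 77.0, 7.5, -180.0], [-13.9, 13.1, 8.3, 85.9, 11.8, -180.0], [-43.9, 2.8, -2.9, 84.9, 4.8, 180.0]]
True 2 [[-6.9, 8.2, 0.1, 79.3, 1.8, -180.0], [-15.8, 13.0, 8.4, 86.1, 10.6, -180.0], [-11.8, 18.9, 15.0, 89.6, 16.5, 180.0]]
True 4 [[-19.3, 11.6, 3.2, 80.8, -4.2, -180.0], [-17.3, 13.0, 8.4, 86.3, 9.7, -180.0], [-0.2, 25.5, 23.2, 92.8, 20.2, 180.0]]
True 8 [[-21.7, 12.3, 3.9, 81.3, -5.1, -180.0], [-17.9, 12.9, 8.4, 86.4, 9.3, -180.0], [0.8, 25.9, 23.8, 93.1, 20.3, 180.0]]
True 30 [[-22.1, 12.5, 4.2, 81.5, -5.2, -180.0], [-18.1, 12.9, 8.4, 86.4, 9.1, -180.0], [1.1, 26.1, 24.0, 93.2, 20.4, 180.0]]
False 0.5 [[15.2, 3.1, -5.9, 75.9, 9.3, -180.0], [-12.9, 13.1, 8.1, 85.8, 12.4, -180.0], [-59.4, -3.4, -9.2, 84.4, 0.9, 180.0]]
False 1 [[7.8, 4.8, -3.8, 77.0, 7.5, -180.0], [-13.9, 13.1, 8.3, 85.9, 11.8, -180.0], [-43.8, 3.0, -2.7, 85.0, 4.9, 180.0]]
False 2 [[-6.9, 8.2, 0.1, 79.3, 1.8, -180.0], [-15.8, 13.0, 8.4, 86.1, 10.6, -180.0], [-11.7, 19.0, 15.1, 89.6, 16.6, 180.0]]
False 4 [[-19.3, 11.6, 3.2, 80.8, -4.2, -180.0], [-17.3, 13.0, 8.4, 86.3, 9.7, -180.0], [-0.3, 25.5, 23.2, 92.9, 20.3, 180.0]]
False 8 [[-21.7, 12.3, 3.9, 81.3, -5.1, -180.0], [-17.9, 12.9, 8.4, 86.4, 9.3, -180.0], [0.7, 26.0, 23.8, 93.2, 20.5, 180.0]]
False 30 [[-22.1, 12.5, 4.2, 81.5, -5.2, -180.0], [-18.1, 12.9, 8.4, 86.4, 9.1, -180.0], [1.0, 26.1, 24.0, 93.3, 20.6, 180.0]]
true B[-2.82,7.41,-.95,78.52,3.91] A[-15.47,12.77,7.98,86.03,11.05] O[-20.25,13.81,9.06,87.72,12.48,180]
```

```bash
cat > plan.py <<'E'
from kin import *
from scipy.optimize import minimize
import sys
def tilt(q): return q[4], q[1]-q[2]+q[3]-90
def plan(q,w=1.7,n=3):
    def c(v):
        s=sim(q,[tuple(np.array(v)*i/n) for i in range(1,n+1)],w,False); a,b=tilt(s); p=fk(s,K)[0]
        return a*a+b*b+2*np.linalg.norm(v[:3])+ 100*max(0,.24-p[2])
    best=min((minimize(c,x0,method='Nelder-Mead',options=dict(maxfev=130,initial_simplex=np.array([x0]+[np.array(x0)+d for d in np.eye(4)*[.1,.1,.1,-.02]]))) for x0 in ([0,.1,0,-.04],[.1,.1,-.1,-.04])),key=lambda r:r.fun)
    s=sim(q,[tuple(best.x*i/n) for i in range(1,n+1)],w,False)
    return best.x,best.fun,tilt(s),s.round(2),fk(s,K)[0].round(3)
E
python3 - <<'E'
from plan import *
A=[-15.47,12.77,7.98,86.03,11.05,-179.84]
rB=[(0,.1,0,-.024),(0,.2,0,-.048),(0,.3,0,-.072),(0,.3,0,-.096)]
for w in (1.4,1.55,1.7): print(w,sim(A,rB,w,False).round(2))
q=[-2.82,7.41,-.95,78.52,3.91,-179.95]
print(plan(q,1.55))
E
```

```text
1.4 [   1.26    6.32   -2.08   78.06    5.21 -180.  ]
1.55 [  -1.03    6.84   -1.48   78.41    4.31 -180.  ]
1.7 [  -3.16    7.34   -0.92   78.73    3.42 -180.  ]
(array([-0.01093793,  0.29893622, -0.02186869, -0.01531229]), np.float64(13.656415012080371), (np.float64(1.225211810637978), np.float64(-3.3993237414444906)), array([  -1.16,    6.39,   -2.01,   78.2 ,    1.23, -180.  ]), array([ 0.479, -0.003,  0.28 ]))
```

Run:
```python
from plan import *
q=[-2.82,7.41,-.95,78.52,3.91,-179.95]
p,R=fk(np.array(q),K); print(R.inv().apply([1,0,0]),R.inv().apply([0,0,1]))
for w in (1.55,1.7):
  for dx,dz in [(-.2,0),(-.3,0),(-.3,.1),(-.3,-.05),(0,.4),(-.1,.4),(-.2,.4)]:
    t=R.inv().apply([dx,0,dz])/.5
    s=sim(q,[tuple(np.r_[t*i/8,.05]) for i in range(1,9)]+[tuple(np.r_[t,.05])]*2,w,False)
    print(w,dx,dz,s.round(2),np.round(tilt(s),2),fk(s,K)[0].round(3))
```

```text
[ 0.99726857 -0.04624732  0.05758973] [ 0.05436793 -0.06813581 -0.99619358]
1.55 -0.2 0 [  -4.92  -22.06  -27.78   81.3     4.02 -164.06] [ 4.02 -2.97] [ 0.285 -0.002  0.28 ]
1.55 -0.3 0 [  -7.85  -37.15  -35.99   88.4     4.17 -166.98] [ 4.17 -2.77] [ 0.185 -0.002  0.28 ]
1.55 -0.3 0.1 [  -7.85  -32.07  -18.58  100.72    4.17 -166.98] [ 4.17 -2.77] [ 0.185 -0.002  0.38 ]
1.55 -0.3 -0.05 [  -7.85  -38.62  -43.85   82.      4.17 -166.98] [ 4.17 -2.77] [ 0.185 -0.002  0.23 ]
1.55 0 0.4 [  -2.34   16.14   48.18  116.71    3.95 -161.32] [ 3.95 -5.34] [0.441 0.004 0.52 ]
1.55 -0.1 0.4 [  -2.65    5.86   37.93  116.71    3.94 -161.62] [ 3.94 -5.36] [0.373 0.005 0.536]
1.55 -0.2 0.4 [  -2.96   -4.6    27.42  116.71    3.9  -161.94] [ 3.9  -5.31] [0.302 0.006 0.539]
1.7 -0.2 0 [  -4.92  -22.06  -27.78   81.3     4.02 -164.06] [ 4.02 -2.97] [ 0.285 -0.002  0.28 ]
1.7 -0.3 0 [  -7.85  -37.15  -35.99   88.4     4.17 -166.98] [ 4.17 -2.77] [ 0.185 -0.002  0.28 ]
1.7 -0.3 0.1 [  -7.85  -32.07  -18.58  100.72    4.17 -166.98] [ 4.17 -2.77] [ 0.185 -0.002  0.38 ]
1.7 -0.3 -0.05 [  -7.85  -38.62  -43.85   82.      4.17 -166.98] [ 4.17 -2.77] [ 0.185 -0.002  0.23 ]
1.7 0 0.4 [  -2.36   16.18   48.66  116.71    3.97 -161.31] [ 3.97 -5.77] [0.441 0.004 0.523]
1.7 -0.1 0.4 [  -2.67    5.84   38.37  116.71    3.95 -161.62] [ 3.95 -5.81] [0.373 0.004 0.539]
1.7 -0.2 0.4 [  -2.98   -4.66   27.8   116.71    3.9  -161.93] [ 3.9  -5.75] [0.301 0.006 0.542]
```

Run:
```python
from plan import *
q=[-2.82,7.41,-.95,78.52,3.91,-179.95]; w=1.63
p,R=fk(np.array(q),K)
for al in (-40,-55,-70):
    G=np.array([.45*np.cos(np.radians(al)),.45*np.sin(np.radians(al)),.29]); t=R.inv().apply(G-p)/.5
    tr=(3-al)/360+.01
    s=sim(q,[tuple(np.r_[t,tr])]*14,w)
    print(al,t.round(3),tr,s.round(2),np.round(tilt(s),2),fk(s,K)[0].round(3)); print(plan(s,w))
```

```text
-40 [-0.25   0.584 -0.074] 0.12944444444444445 [ -43.51    4.95   -2.26   82.99    5.   -174.15] [5.   0.19] [ 0.345 -0.289  0.29 ]
(array([ 0.04360551,  0.14593087, -0.01342325, -0.0695287 ]), np.float64(0.9853867254377147), (np.float64(0.1339941877095645), np.float64(-0.8134117135477652)), array([-3.535e+01,  4.770e+00, -2.290e+00,  8.213e+01,  1.300e-01,
       -1.800e+02]), array([ 0.37 , -0.262,  0.29 ]))
-55 [-0.415  0.75  -0.094] 0.17111111111111113 [ -58.36    6.01   -1.03   84.42    4.78 -174.05] [4.78 1.47] [ 0.258 -0.369  0.29 ]
(array([ 4.34315667e-06, -1.85419365e-04,  1.50840893e-04, -1.36417124e-01]), np.float64(0.03646412077947486), (np.float64(-0.008635971522482385), np.float64(0.18950306155228702)), array([-4.682e+01,  4.410e+00, -2.690e+00,  8.309e+01, -1.000e-02,
       -1.800e+02]), array([ 0.305, -0.325,  0.29 ]))
-70 [-0.617  0.867 -0.113] 0.2127777777777778 [-7.2990e+01  7.0000e+00  1.2000e-01  8.5750e+01  4.2600e+00 -1.7372e+02] [4.26 2.63] [ 0.154 -0.423  0.29 ]
(array([-0.02076368, -0.04088002,  0.00963827, -0.53923741]), np.float64(2.004415791105786), (np.float64(0.0814491302100918), np.float64(1.3798825454629764)), array([-6.021e+01,  4.580e+00, -2.890e+00,  8.391e+01,  8.000e-02,
       -1.800e+02]), array([ 0.219, -0.382,  0.287]))
```

Request:
apply_moves --motion '[-0.415,0.75,-0.094,0.171,1,-0.415,0.75,-0.094,0.171,1,-0.415,0.75,-0.094,0.171,1,-0.415,0.75,-0.094,0.171,1,-0.415,0.75,-0.094,0.171,1,-0.415,0.75,-0.094,0.171,1,-0.415,0.75,-0.094,0.171,1,-0.415,0.75,-0.094,0.171,1,-0.415,0.75,-0.094,0.171,1,-0.415,0.75,-0.094,0.171,1]'

```text
t: 7.95
tcp_pos: [0.2568, -0.3716, 0.2895]
tool_rot: [[0.429, -0.902, 0.057], [-0.903, -0.425, 0.067], [-0.036, -0.08, -0.996]]
force: [-0.6, 1.3, 0.1]
finger_gap: 0.0854
finger_force: 0.0
```

```bash
cat > st.py <<'E'
from plan import *
from station import telemetry
s=telemetry.get_state();q=np.array(s["joints"]);print(s["t"],q.round(2),np.round(tilt(q),2),np.round(s["tcp_pos"],4))
for m in (-.025,-.05,-.075,-.1,-.125,-.15,-.2): print(m,np.round(tilt(sim(q,[(0,0,0,m*i/3) for i in (1,2,3)],1.63,False)),2))
E
python3 st.py
```

```text
7.95 [ -58.69    7.71    0.79   84.64    4.79 -174.08] [4.79 1.56] [ 0.2568 -0.3716  0.2895]
-0.025 [4.19 1.31]
-0.05 [2.4  0.61]
-0.075 [0.91 0.32]
-0.1 [0.34 0.3 ]
-0.125 [0.06 0.29]
-0.15 [-0.1   0.29]
-0.2 [-0.28  0.28]
```

Request:
apply_moves --motion '[0,0,0,-0.025,1,0,0,0,-0.05,1,0,0,0,-0.07,1,0,0,0,-0.07,1]'

```text
t: 8.35
tcp_pos: [0.3215, -0.3067, 0.29]
tool_rot: [[0.711, -0.703, 0.016], [-0.703, -0.711, 0.017], [-0.0, -0.023, -1.0]]
force: [0.1, -1.0, -1.0]
finger_gap: 0.0857
finger_force: 0.0
```

```bash
python3 st.py
```

```text
8.35 [ -44.61    5.47   -1.53   83.02    1.34 -179.91] [1.34 0.02] [ 0.3215 -0.3067  0.29  ]
-0.025 [-0.54 -0.14]
-0.05 [-2.42 -0.2 ]
-0.075 [-3.79 -0.12]
-0.1 [-4.59 -0.04]
-0.125 [-5.03  0.01]
-0.15 [-5.31  0.04]
-0.2 [-5.64  0.07]
```

Request:
apply_moves --motion '[0,0,0,-0.018,1,0,0,0,-0.018,1]'

```text
t: 8.55
tcp_pos: [0.3401, -0.2846, 0.2901]
tool_rot: [[0.765, -0.644, 0.002], [-0.644, -0.765, -0.0], [0.002, -0.001, -1.0]]
force: [-0.3, -1.2, 0.3]
finger_gap: 0.0852
finger_force: 0.0
```

```bash
python3 st.py
```

```text
8.55 [-3.9970e+01  5.2500e+00 -1.7500e+00  8.2890e+01  6.0000e-02 -1.7992e+02] [ 0.06 -0.11] [ 0.3401 -0.2846  0.2901]
-0.025 [-1.83 -0.07]
-0.05 [-3.69  0.05]
-0.075 [-5.06  0.22]
-0.1 [-5.86  0.33]
-0.125 [-6.3  0.4]
-0.15 [-6.57  0.44]
-0.2 [-6.91  0.49]
```

Request:
apply_moves --motion '[-0.116,-0.948,0.14,0.32,1,-0.116,-0.948,0.14,0.32,1,-0.116,-0.948,0.14,0.32,1,-0.116,-0.948,0.14,0.32,1,-0.116,-0.948,0.14,0.32,1,-0.116,-0.948,0.14,0.32,1,-0.116,-0.948,0.14,0.32,1,-0.116,-0.948,0.14,0.32,1,-0.116,-0.948,0.14,0.32,1,-0.116,-0.948,0.14,0.32,1]'

```text
t: 9.55
tcp_pos: [0.5843, 0.0854, 0.225]
tool_rot: [[-0.471, -0.882, 0.002], [-0.882, 0.471, -0.001], [-0.0, -0.002, -1.0]]
force: [1.2, -1.0, 1.6]
finger_gap: 0.0855
finger_force: 0.0
```

Request:
apply_moves --motion '[-0.069,-0.002,0.01,0.102,1,-0.069,-0.002,0.01,0.102,1,-0.069,-0.002,0.01,0.102,1,-0.069,-0.002,0.01,0.102,1,-0.069,-0.002,0.01,0.102,1,-0.069,-0.002,0.01,0.102,1]'

```text
t: 10.15
tcp_pos: [0.6005, 0.1137, 0.2201]
tool_rot: [[-0.902, -0.431, 0.002], [-0.431, 0.902, -0.001], [-0.001, -0.001, -1.0]]
force: [-0.5, -0.0, -0.6]
finger_gap: 0.0849
finger_force: 0.0
```

Run:
```python
from h import *
p,d,C=cam("wrist"); cv2.imwrite("pics/w2.png",p); np.savez("w2.npz",p=p,d=d,C=np.array(C,dtype=object))
W=world(C,d)
m=(W[...,2]>.088)&(W[...,2]<.112)&(np.hypot(W[...,0]-.602,W[...,1]-.115)<.035)
Q=W[m]; print("bar",len(Q),Q.mean(0),np.percentile(Q[:,2],[5,50,95]))
r=cv2.minAreaRect((Q[:,:2]*1000).astype(np.float32)); print(r)
v,u=np.nonzero(m); print(u.mean(),v.mean())
e=np.linalg.eigh(np.cov(Q[:,:2].T))[1][:,1]; print("bar ang",np.degrees(np.arctan2(e[1],e[0])))
m=(W[...,2]>.060)&(W[...,2]<.088)&(np.hypot(W[...,0]-.602,W[...,1]-.115)<.055)
Q=W[m];(cx,cy),R=cv2.minEnclosingCircle(Q[:,:2].astype(np.float32));print("flange",cx,cy,R,np.median(Q[:,2]))
# colour: dark bar
g=p.max(2); b=((g<75)&(np.hypot(W[...,0]-.602,W[...,1]-.115)<.045)).astype(np.uint8)
v,u=np.nonzero(b)
if len(u): 
    r=cv2.minAreaRect(np.c_[u,v].astype(np.float32)); B=np.array([onz(C,*q,.103) for q in cv2.boxPoints(r)]); print("col",r,B.mean(0),B.round(4).tolist())
s=telemetry.get_state();print(s["tcp_pos"],s["tool_rot"][0],s["tool_rot"][1],s["joints"])
```

```text
bar 742 [0.60365364 0.11618194 0.09332073] [0.09178594 0.09343006 0.0946031 ]
((604.4869384765625, 116.77283477783203), (43.50112533569336, 13.685775756835938), 25.215530395507812)
282.3638814016173 207.37735849056602
bar ang -155.389384841631
flange 0.6046181321144104 0.11696922034025192 0.04306400939822197 0.06364429197036706
col ((281.5, 300.0), (238.0, 339.0), 90.0) [0.69617803 0.15935481 0.103     ] [[0.6426, -0.0252, 0.103], [0.5191, 0.2339, 0.103], [0.7338, 0.3771, 0.103], [0.8893, 0.0516, 0.103]]
[0.60056059 0.1136452  0.22014481] [-0.9016095  -0.43254789  0.00162596] [-4.32549214e-01  9.01610149e-01 -5.62614315e-04] [ 1.07408013e+01  2.58630797e+01  1.55144445e+01  7.95658442e+01
 -4.90326345e-02 -1.48886622e+01]
```

View pics/w2.png

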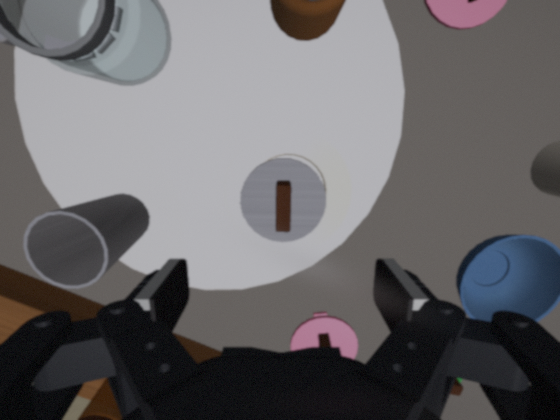

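The bar is centred at (283,206) and the flange around it, squarely between the fingers. Descending to grasp.

Request:
apply_moves --motion '[-0.0094,0.0026,0.08,0.0017,1,-0.0094,0.0026,0.16,0.0017,1,-0.0094,0.0026,0.22,0.0017,1,-0.0094,0.0026,0.26,0.0017,1,-0.0094,0.0026,0.285,0.0017,1,-0.0094,0.0026,0.3,0.0017,1,-0.0094,0.0026,0.304,0.0017,1,-0.0094,0.0026,0.304,0.0017,1]'

```text
t: 11.0
tcp_pos: [0.6052, 0.1169, 0.069]
tool_rot: [[-0.907, -0.422, 0.003], [-0.422, 0.907, -0.0], [-0.003, -0.002, -1.0]]
force: [-0.0, 0.1, 0.2]
finger_gap: 0.0851
finger_force: 0.0
```

Request:
apply_moves --motion '[0,0,0,0,-1,0,0,0,0,-1,0,0,0,0,-1,0,0,0,0,-1,0,0,0,0,-1,0,0,0,0,-1,0,0,0,0,-1,0,0,0,0,-1,0,0,0,0,-1,0,0,0,0,-1]' --grip_force 60

```text
t: 12.0
tcp_pos: [0.6049, 0.1168, 0.0685]
tool_rot: [[-0.907, -0.422, 0.002], [-0.422, 0.907, -0.001], [-0.002, -0.001, -1.0]]
force: [-0.7, 0.3, 4.2]
finger_gap: 0.0127
finger_force: 58.8
```

Request:
apply_moves --motion '[0,0,-0.01,0,-1,0,0,-0.04,0,-1,0,0,-0.1,0,-1,0,0,-0.18,0,-1,0,0,-0.26,0,-1,0,0,-0.32,0,-1,0,0,-0.34,0,-1,0,0,-0.34,0,-1]' --grip_force 80

```text
t: 12.8
tcp_pos: [0.605, 0.117, 0.2393]
tool_rot: [[-0.907, -0.422, 0.004], [-0.422, 0.907, -0.0], [-0.004, -0.002, -1.0]]
force: [0.1, 0.0, -2.0]
finger_gap: 0.0122
finger_force: 78.1
```

Request:
apply_moves --motion '[0.31,-0.305,0,0.175,-1,0.31,-0.305,0,0.175,-1,0.31,-0.305,0,0.175,-1,0.31,-0.305,0,0.175,-1,0.31,-0.305,0,0.175,-1,0.31,-0.305,0,0.175,-1,0.31,-0.305,0,0.175,-1,0.31,-0.305,0,0.175,-1,0.31,-0.305,0,0.175,-1,0.31,-0.305,0,0.175,-1]'

```text
t: 13.8
tcp_pos: [0.5277, -0.0867, 0.237]
tool_rot: [[-0.789, 0.615, 0.0], [0.615, 0.789, -0.0], [-0.0, -0.0, -1.0]]
force: [0.1, 0.2, -1.8]
finger_gap: 0.0123
finger_force: 78.4
```

Run:
```python
from h import *
s=telemetry.get_state();T=np.array(s["tcp_pos"]);R=np.array(s["tool_rot"]);print(T,R.tolist(),np.degrees(np.arctan2(R[1,0],R[0,0])),s["force"],np.round(s["joints"],2))
p,d,C=cam("wrist"); cv2.imwrite("pics/w3.png",p); np.savez("w3.npz",p=p,d=d,C=np.array(C,dtype=object))
W=(world(C,d)-T)@R   # tool frame
for lo,hi,n in((-.006,.012,"flange"),):
    m=(d>0)&(W[...,2]>lo)&(W[...,2]<hi)&(np.hypot(W[...,0],W[...,1])<.06)
    Q=W[m]; print(n,len(Q),np.percentile(Q[:,2],[5,50,95]),Q.min(0),Q.max(0)); print(cv2.minEnclosingCircle(Q[:,:2].astype(np.float32)))
```

```text
[ 0.52770505 -0.08670616  0.23702953] [[-0.7887526521849035, 0.6147106836274825, 0.00017060338211957718], [0.6147106399164944, 0.7887526652948234, -0.0002493266255116969], [-0.0002878276127699665, -9.178532293800958e-05, -0.9999999543653589]] 142.0691002709922 [ 0.08806397  0.24753289 -1.84523579] [-9.320e+00  1.631e+01  4.200e+00  7.788e+01 -1.000e-02  2.861e+01]
flange 11588 [0.00372734 0.00485196 0.00592349] [-0.04246184 -0.04227065 -0.00599461] [0.04303176 0.0430867  0.01076988]
((-7.626594742760062e-05, 0.00021418840333353728), 0.043336257338523865)
```

View pics/w3.png

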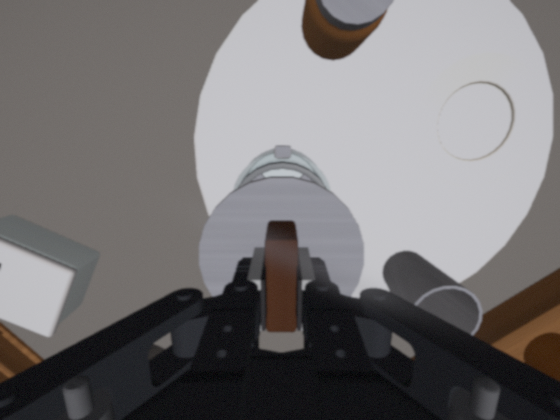

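The lid hangs straight and centred on the tool axis. The near nib shows at (283,152), straight ahead along tool x.

Run:
```python
from h import *
z=np.load("w3.npz",allow_pickle=True); p,d,C=z["p"],z["d"],tuple(z["C"])
g=p.max(2)[140:166,268:300]; W=world(C,d)[140:166,268:300]
m=((W[...,2]>.118)&(W[...,2]<.136)&(np.hypot(W[...,0]-.4905,W[...,1]+.0565)<.009)).astype(np.uint8)
print(m.sum(),W[m>0].mean(0), cv2.moments(m,True)["m10"]/m.sum()+268, cv2.moments(m,True)["m01"]/m.sum()+140)
c=np.array([.5287,-.0864])
n=W[m>0].mean(0)[:2]; print("ang from c",np.degrees(np.arctan2(*(n-c)[::-1])), np.hypot(*(n-c)))
z=np.load("w1.npz",allow_pickle=True); W=world(tuple(z["C"]),z["d"])
for q in((.4905,-.0565),(.567,-.1165)):
    mm=(W[...,2]>.118)&(W[...,2]<.134)&(np.hypot(W[...,0]-q[0],W[...,1]-q[1])<.006); print(mm.sum(),W[mm].mean(0))
```

```text
238 [ 0.4916859  -0.05680695  0.12699561] 281.9873949579832 152.03781512605042
ang from c 141.35740520944037 0.04738978954660319
96 [ 0.49099429 -0.05682888  0.12741409]
99 [ 0.56626288 -0.11590184  0.12748094]
```

Request:
apply_moves --motion '[-0.001,0.0016,0.04,0,-1,-0.001,0.0016,0.08,0,-1,-0.001,0.0016,0.11,0,-1,-0.001,0.0016,0.125,0,-1,-0.001,0.0016,0.13,0,-1,-0.001,0.0016,0.136,0,-1,-0.001,0.0016,0.142,0,-1,-0.001,0.0016,0.148,0,-1,-0.001,0.0016,0.154,0,-1,-0.001,0.0016,0.154,0,-1]'

```text
t: 14.85
tcp_pos: [0.5292, -0.0865, 0.161]
tool_rot: [[-0.788, 0.616, 0.002], [0.616, 0.788, -0.001], [-0.002, 0.001, -1.0]]
force: [-0.3, -0.3, -0.5]
finger_gap: 0.0126
finger_force: 78.4
```

Request:
apply_moves --motion '[0,0,0.003,0,-1,0,0,0.006,0,-1,0,0,0.009,0,-1,0,0,0.012,0,-1,0,0,0.012,0,-1]'

```text
t: 15.35
tcp_pos: [0.5292, -0.0865, 0.1551]
tool_rot: [[-0.788, 0.616, 0.002], [0.616, 0.788, -0.0], [-0.002, 0.001, -1.0]]
force: [-1.0, 0.1, -2.1]
finger_gap: 0.0126
finger_force: 78.4
```

Request:
apply_moves --motion '[0,0,0.002,0,-1,0,0,0.004,0,-1,0,0,0.006,0,-1,0,0,0.008,0,-1,0,0,0.008,0,-1]'

```text
t: 15.85
tcp_pos: [0.5294, -0.0865, 0.1514]
tool_rot: [[-0.788, 0.616, 0.002], [0.616, 0.788, -0.001], [-0.002, 0.001, -1.0]]
force: [-2.4, -0.3, 4.1]
finger_gap: 0.0125
finger_force: 79.2
```

Request:
apply_moves --motion '[0,0,0.0015,0,-1,0,0,0.003,0,-1,0,0,0.0045,0,-1,0,0,0.006,0,-1,0,0,0.006,0,-1]'

```text
t: 16.35
tcp_pos: [0.5294, -0.0865, 0.1482]
tool_rot: [[-0.788, 0.616, 0.002], [0.616, 0.788, -0.001], [-0.002, 0.001, -1.0]]
force: [0.0, 0.2, 3.2]
finger_gap: 0.0124
finger_force: 79.2
```

Request:
apply_moves --motion '[0,0,0.0015,0,-1,0,0,0.003,0,-1,0,0,0.0045,0,-1,0,0,0.006,0,-1,0,0,0.006,0,-1]'

```text
t: 16.85
tcp_pos: [0.5294, -0.0865, 0.1452]
tool_rot: [[-0.788, 0.616, 0.002], [0.616, 0.788, -0.001], [-0.002, 0.001, -1.0]]
force: [-0.2, 0.4, 4.3]
finger_gap: 0.0126
finger_force: 79.2
```

Request:
apply_moves --motion '[0,0,0.0015,0,-1,0,0,0.003,0,-1,0,0,0.0045,0,-1,0,0,0.006,0,-1,0,0,0.006,0,-1]'

```text
t: 17.35
tcp_pos: [0.5294, -0.0865, 0.1422]
tool_rot: [[-0.788, 0.616, 0.002], [0.616, 0.788, -0.001], [-0.002, 0.001, -1.0]]
force: [-0.1, -0.1, 5.5]
finger_gap: 0.0129
finger_force: 79.2
```

Request:
apply_moves --motion '[0,0,0.001,0,-1,0,0,0.002,0,-1,0,0,0.002,0,-1]'

```text
t: 17.65
tcp_pos: [0.5294, -0.0865, 0.1413]
tool_rot: [[-0.788, 0.616, 0.002], [0.616, 0.788, -0.001], [-0.002, 0.001, -1.0]]
force: [1.1, 0.3, 4.9]
finger_gap: 0.0126
finger_force: 79.2
```

Request:
apply_moves --motion '[0,0,0,-0.01,-1,0,0,0,-0.02,-1,0,0,0,-0.03,-1,0,0,0,-0.04,-1,0,0,0,-0.05,-1,0,0,0,-0.06,-1,0,0,0,-0.07,-1,0,0,0,-0.08,-1,0,0,0,-0.08,-1]'

```text
t: 18.55
tcp_pos: [0.5293, -0.0866, 0.1413]
tool_rot: [[-0.987, 0.16, 0.002], [0.16, 0.987, -0.001], [-0.002, -0.0, -1.0]]
force: [-1.1, 0.1, 4.6]
finger_gap: 0.0125
finger_force: 79.3
```

```bash
python3 -c "
from h import *
s=telemetry.get_state();print(s['moment'],np.round(s['joints'],2),s['force'])"
```

```text
[-0.08119776  0.05031865  0.12267443] [-9.28e+00  1.82e+01 -7.18e+00  6.45e+01 -1.00e-02 -1.00e-01] [-1.07209803  0.12744317  4.61184766]
```

Request:
apply_moves --motion '[0,0,0,-0.01,-1,0,0,0,-0.02,-1,0,0,0,-0.03,-1,0,0,0,-0.04,-1,0,0,0,-0.05,-1,0,0,0,-0.06,-1,0,0,0,-0.07,-1,0,0,0,-0.08,-1,0,0,0,-0.09,-1,0,0,0,-0.1,-1]'

```text
t: 19.55
tcp_pos: [0.5294, -0.0865, 0.1413]
tool_rot: [[-0.893, -0.451, 0.002], [-0.451, 0.893, -0.001], [-0.002, -0.002, -1.0]]
force: [-0.1, 0.4, 4.4]
finger_gap: 0.0128
finger_force: 79.3
```

Request:
apply_moves --motion '[0,0,0,-0.01,-1,0,0,0,-0.02,-1,0,0,0,-0.03,-1,0,0,0,-0.04,-1,0,0,0,-0.05,-1,0,0,0,-0.06,-1,0,0,0,-0.07,-1,0,0,0,-0.07,-1]'

```text
t: 20.35
tcp_pos: [0.5293, -0.0865, 0.1413]
tool_rot: [[-0.617, -0.787, 0.002], [-0.787, 0.617, -0.001], [-0.001, -0.002, -1.0]]
force: [-0.4, 0.0, 4.8]
finger_gap: 0.0125
finger_force: 79.3
```

Run:
```python
from h import *
s=telemetry.get_state();T=np.array(s["tcp_pos"]);R=np.array(s["tool_rot"]);print(s["moment"],s["force"],np.round(s["joints"],2))
p,d,C=cam("wrist"); cv2.imwrite("pics/w4.png",p)
W=(world(C,d)-T)@R
m=(d>0)&(W[...,2]<-.001)&(W[...,2]>-.035)&(abs(W[...,1])<.012)&(abs(W[...,0])<.035)
h=(p[...,2]>p[...,0].astype(int)+25)&m
Q=W[h]; print(len(Q)); print(cv2.minAreaRect((Q[:,:2]*1000).astype(np.float32)))
```

```text
[ 0.01482422 -0.02730784  0.1064997 ] [-0.35094911  0.03771478  4.7748232 ] [-9.280e+00  1.821e+01 -7.180e+00  6.449e+01 -1.000e-02 -6.120e+01]
1963
((0.5416774749755859, -0.9682965278625488), (12.777523040771484, 43.272945404052734), 89.44937896728516)
```

View pics/w4.png

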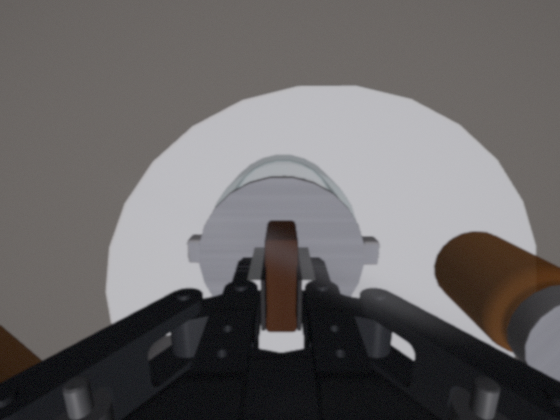

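The bar now stands square to the nibs at (195,249) and (370,250), so the lid is turned 90°. Raising slowly to find the lips by feel.

Request:
apply_moves --motion '[0,0,-0.001,0,-1,0,0,-0.002,0,-1,0,0,-0.003,0,-1,0,0,-0.004,0,-1,0,0,-0.004,0,-1]'

```text
t: 20.9
tcp_pos: [0.5294, -0.0865, 0.1434]
tool_rot: [[-0.617, -0.787, 0.002], [-0.787, 0.617, -0.001], [-0.001, -0.002, -1.0]]
force: [0.4, 0.7, 5.3]
finger_gap: 0.0124
finger_force: 79.3
```

Request:
apply_moves --motion '[0,0,-0.0005,0,-1,0,0,-0.001,0,-1,0,0,-0.001,0,-1]'

```text
t: 21.2
tcp_pos: [0.5294, -0.0865, 0.1438]
tool_rot: [[-0.616, -0.788, 0.002], [-0.788, 0.616, -0.001], [-0.001, -0.002, -1.0]]
force: [1.4, -0.3, 4.1]
finger_gap: 0.0127
finger_force: 79.0
```

Request:
apply_moves --motion '[0,0,-0.0005,0,-1,0,0,-0.001,0,-1,0,0,-0.001,0,-1]'

```text
t: 21.5
tcp_pos: [0.5293, -0.0865, 0.1438]
tool_rot: [[-0.616, -0.788, 0.002], [-0.788, 0.616, -0.0], [-0.001, -0.002, -1.0]]
force: [4.0, -0.7, -10.2]
finger_gap: 0.0125
finger_force: 78.1
```

Request:
apply_moves --motion '[0,0,-0.0005,0,-1,0,0,-0.001,0,-1,0,0,-0.001,0,-1]'

```text
t: 21.8
tcp_pos: [0.5292, -0.0865, 0.1438]
tool_rot: [[-0.616, -0.788, 0.001], [-0.788, 0.616, -0.0], [-0.0, -0.001, -1.0]]
force: [7.9, -0.8, -17.4]
finger_gap: 0.0127
finger_force: 78.2
```

Request:
apply_moves --motion '[-0.0002,-0.0003,0.0009,0,-1,-0.0002,-0.0003,0.0009,0,-1]'

```text
t: 22.0
tcp_pos: [0.5292, -0.0865, 0.1438]
tool_rot: [[-0.616, -0.788, 0.001], [-0.788, 0.616, -0.0], [-0.0, -0.001, -1.0]]
force: [5.0, -1.1, -12.1]
finger_gap: 0.0128
finger_force: 79.2
```

Request:
apply_moves --motion '[-0.0002,-0.0003,0.0002,0,-1,-0.0002,-0.0003,0.0002,0,-1,-0.0002,-0.0003,0.0002,0,-1]'

```text
t: 22.3
tcp_pos: [0.5293, -0.0865, 0.1439]
tool_rot: [[-0.616, -0.788, 0.001], [-0.788, 0.616, -0.0], [-0.0, -0.001, -1.0]]
force: [2.5, -2.4, -15.2]
finger_gap: 0.0124
finger_force: 78.9
```

```bash
python3 -c "
from h import *
s=telemetry.get_state();print(s['force'],s['moment'],s['t'])"
```

```text
[  2.53598113  -2.39171676 -15.18513953] [-0.17768393 -0.65241525  0.0098217 ] 22.3
```

Request:
apply_moves --motion '[0,0,0.0006,0,-1,0,0,0.0006,0,-1,0,0,0.0006,0,-1]'

```text
t: 22.6
tcp_pos: [0.5293, -0.0865, 0.1438]
tool_rot: [[-0.616, -0.788, 0.001], [-0.788, 0.616, -0.001], [-0.0, -0.001, -1.0]]
force: [-1.0, -0.4, -10.5]
finger_gap: 0.0123
finger_force: 79.3
```

Request:
apply_moves --motion '[0,0,0,0,-1,0,0,0,0,-1]'

```text
t: 22.8
tcp_pos: [0.5294, -0.0865, 0.1438]
tool_rot: [[-0.616, -0.788, 0.001], [-0.788, 0.616, -0.0], [-0.001, -0.001, -1.0]]
force: [-2.7, -0.7, -10.1]
finger_gap: 0.0123
finger_force: 79.4
```

Request:
apply_moves --motion '[0,0,0,0,-1,0,0,0,0,-1,0,0,0,0,-1,0,0,0,0,-1]'

```text
t: 23.2
tcp_pos: [0.5294, -0.0866, 0.1439]
tool_rot: [[-0.616, -0.788, 0.002], [-0.788, 0.616, -0.001], [-0.001, -0.002, -1.0]]
force: [-5.5, -0.5, -10.3]
finger_gap: 0.0126
finger_force: 79.4
```

Request:
apply_moves --motion '[0,0,0,0,-1,0,0,0,0,-1,0,0,0,0,-1,0,0,0,0,-1]'

```text
t: 23.6
tcp_pos: [0.5294, -0.0866, 0.1438]
tool_rot: [[-0.616, -0.788, 0.002], [-0.788, 0.616, -0.001], [-0.001, -0.002, -1.0]]
force: [-5.3, -1.4, -11.7]
finger_gap: 0.0121
finger_force: 79.4
```

Request:
apply_moves --motion '[0,0,0,0,-1,0,0,0,0,-1,0,0,0,0,-1,0,0,0,0,-1]'

```text
t: 24.0
tcp_pos: [0.5294, -0.0866, 0.1438]
tool_rot: [[-0.616, -0.788, 0.002], [-0.788, 0.616, -0.001], [-0.001, -0.002, -1.0]]
force: [-5.2, -1.0, -11.3]
finger_gap: 0.0126
finger_force: 79.4
```

Request:
apply_moves --motion '[0.0002,0.0002,0.0001,0,-1,0.0002,0.0002,0.0001,0,-1,0.0002,0.0002,0.0001,0,-1,0.0002,0.0002,0.0001,0,-1]'

```text
t: 24.4
tcp_pos: [0.5294, -0.0866, 0.1438]
tool_rot: [[-0.616, -0.788, 0.002], [-0.788, 0.616, -0.001], [-0.001, -0.002, -1.0]]
force: [-4.9, -0.3, -10.5]
finger_gap: 0.0123
finger_force: 79.4
```

Request:
apply_moves --motion '[0,0,0,0,-1,0,0,0,0,-1,0,0,0,0,-1,0,0,0,0,-1]'

```text
t: 24.8
tcp_pos: [0.5294, -0.0865, 0.1438]
tool_rot: [[-0.616, -0.788, 0.002], [-0.788, 0.616, -0.001], [-0.001, -0.002, -1.0]]
force: [-5.8, -0.6, -11.2]
finger_gap: 0.0124
finger_force: 79.4
```

Request:
apply_moves --motion '[0,0,0,0,-1,0,0,0,0,-1,0,0,0,0,-1,0,0,0,0,-1]'

```text
t: 25.2
tcp_pos: [0.5294, -0.0865, 0.1438]
tool_rot: [[-0.616, -0.788, 0.002], [-0.788, 0.616, -0.001], [-0.001, -0.002, -1.0]]
force: [-5.5, 0.1, -10.5]
finger_gap: 0.0127
finger_force: 79.4
```

Request:
apply_moves --motion '[0,0,0,0,-1,0,0,0,0,-1,0,0,0,0,-1,0,0,0,0,-1]'

```text
t: 25.6
tcp_pos: [0.5294, -0.0865, 0.1438]
tool_rot: [[-0.616, -0.788, 0.002], [-0.788, 0.616, -0.001], [-0.001, -0.002, -1.0]]
force: [-4.6, -0.9, -11.0]
finger_gap: 0.0126
finger_force: 79.4
```

Request:
apply_moves --motion '[0.0002,0.0002,0,0,-1,0.0004,0.0005,0,0,-1,0.0004,0.0005,0,0,-1,0.0004,0.0005,0,0,-1]'

```text
t: 26.0
tcp_pos: [0.5294, -0.0866, 0.1439]
tool_rot: [[-0.616, -0.788, 0.002], [-0.788, 0.616, -0.001], [-0.001, -0.002, -1.0]]
force: [-2.3, -0.4, -14.6]
finger_gap: 0.0126
finger_force: 79.2
```

Request:
apply_moves --motion '[0,0,0,0,-1,0,0,0,0,-1,0,0,0,0,-1]'

```text
t: 26.3
tcp_pos: [0.5293, -0.0866, 0.1438]
tool_rot: [[-0.616, -0.788, 0.002], [-0.788, 0.616, -0.001], [-0.001, -0.002, -1.0]]
force: [-0.4, 0.4, -15.9]
finger_gap: 0.0125
finger_force: 78.8
```

Request:
apply_moves --motion '[0,0,0.0006,0,-1,0,0,0.0006,0,-1,0,0,0.0006,0,-1]'

```text
t: 26.6
tcp_pos: [0.5293, -0.0866, 0.1438]
tool_rot: [[-0.616, -0.788, 0.002], [-0.788, 0.616, -0.001], [-0.001, -0.002, -1.0]]
force: [-2.3, 1.8, -8.9]
finger_gap: 0.0125
finger_force: 79.6
```

Request:
apply_moves --motion '[0,0,0,0,-1,0,0,0,0,-1]'

```text
t: 26.8
tcp_pos: [0.5294, -0.0866, 0.1438]
tool_rot: [[-0.616, -0.788, 0.003], [-0.788, 0.616, -0.001], [-0.001, -0.002, -1.0]]
force: [-3.3, 1.5, -7.3]
finger_gap: 0.0127
finger_force: 79.8
```

Request:
apply_moves --motion '[0,0,-0.0003,0,-1,0,0,-0.0003,0,-1,0,0,-0.0003,0,-1]'

```text
t: 27.1
tcp_pos: [0.5294, -0.0866, 0.1438]
tool_rot: [[-0.616, -0.788, 0.002], [-0.788, 0.616, -0.0], [-0.001, -0.002, -1.0]]
force: [-1.2, 1.5, -8.4]
finger_gap: 0.0125
finger_force: 79.7
```

Request:
apply_moves --motion '[0,0,0,0,-1,0,0,0,0,-1]'

```text
t: 27.3
tcp_pos: [0.5294, -0.0866, 0.1438]
tool_rot: [[-0.616, -0.788, 0.002], [-0.788, 0.616, -0.001], [-0.001, -0.002, -1.0]]
force: [-2.0, 2.5, -8.0]
finger_gap: 0.0126
finger_force: 79.7
```

Request:
apply_moves --motion '[0,0,-0.0003,0,-1,0,0,-0.0003,0,-1,0,0,-0.0003,0,-1]'

```text
t: 27.6
tcp_pos: [0.5293, -0.0866, 0.1439]
tool_rot: [[-0.616, -0.788, 0.002], [-0.788, 0.616, -0.001], [-0.001, -0.002, -1.0]]
force: [1.0, 0.5, -11.7]
finger_gap: 0.0129
finger_force: 79.4
```

Request:
apply_moves --motion '[0,0,0,0,-1,0,0,0,0,-1]'

```text
t: 27.8
tcp_pos: [0.5294, -0.0865, 0.1439]
tool_rot: [[-0.616, -0.788, 0.002], [-0.788, 0.616, -0.0], [-0.001, -0.002, -1.0]]
force: [1.0, 1.6, -12.3]
finger_gap: 0.0127
finger_force: 79.2
```

Lateral force is small now. One small step down, then hold.

Request:
apply_moves --motion '[0,0,0.0001,0,-1,0,0,0.0001,0,-1,0,0,0.0001,0,-1]'

```text
t: 28.1
tcp_pos: [0.5293, -0.0866, 0.1438]
tool_rot: [[-0.616, -0.788, 0.002], [-0.788, 0.616, -0.001], [-0.001, -0.002, -1.0]]
force: [2.8, 1.4, -13.4]
finger_gap: 0.0126
finger_force: 79.2
```

Request:
apply_moves --motion '[0,0,0,0,-1,0,0,0,0,-1,0,0,0,0,-1]'

```text
t: 28.4
tcp_pos: [0.5293, -0.0866, 0.1439]
tool_rot: [[-0.616, -0.788, 0.002], [-0.788, 0.616, -0.001], [-0.001, -0.002, -1.0]]
force: [2.7, 2.1, -12.6]
finger_gap: 0.0126
finger_force: 79.1
```

Request:
apply_moves --motion '[0,0,0.0002,0,-1,0,0,0.0002,0,-1,0,0,0.0002,0,-1]'

```text
t: 28.7
tcp_pos: [0.5293, -0.0866, 0.1438]
tool_rot: [[-0.616, -0.788, 0.002], [-0.788, 0.616, -0.001], [-0.001, -0.002, -1.0]]
force: [2.0, 3.5, -11.3]
finger_gap: 0.0128
finger_force: 79.3
```

Request:
apply_moves --motion '[0,0,0,0,-1,0,0,0,0,-1,0,0,0,0,-1]'

```text
t: 29.0
tcp_pos: [0.5293, -0.0866, 0.1438]
tool_rot: [[-0.616, -0.788, 0.002], [-0.788, 0.616, -0.001], [-0.001, -0.002, -1.0]]
force: [2.0, 2.3, -8.7]
finger_gap: 0.0125
finger_force: 79.4
```

Request:
apply_moves --motion '[0,0,0,0,-1,0,0,0,0,-1,0,0,0,0,-1]'

```text
t: 29.3
tcp_pos: [0.5293, -0.0866, 0.1438]
tool_rot: [[-0.616, -0.788, 0.002], [-0.788, 0.616, -0.001], [-0.001, -0.002, -1.0]]
force: [2.9, 2.5, -9.1]
finger_gap: 0.0125
finger_force: 79.5
```

Request:
apply_moves --motion '[0,0,0,0,-1,0,0,0,0,-1,0,0,0,0,-1]'

```text
t: 29.6
tcp_pos: [0.5293, -0.0865, 0.1438]
tool_rot: [[-0.616, -0.788, 0.002], [-0.788, 0.616, -0.001], [-0.001, -0.002, -1.0]]
force: [1.8, 3.0, -8.3]
finger_gap: 0.0127
finger_force: 79.7
```

Request:
apply_moves --motion '[0,0,0,0,-1,0,0,0,0,-1,0,0,0,0,-1]'

```text
t: 29.9
tcp_pos: [0.5293, -0.0866, 0.1438]
tool_rot: [[-0.616, -0.788, 0.002], [-0.788, 0.616, -0.001], [-0.001, -0.002, -1.0]]
force: [2.6, 2.4, -6.8]
finger_gap: 0.013
finger_force: 79.8
```

Request:
apply_moves --motion '[0,0,0,0,-1,0,0,0,0,-1,0,0,0,0,-1]'

```text
t: 30.2
tcp_pos: [0.5293, -0.0866, 0.1438]
tool_rot: [[-0.616, -0.788, 0.002], [-0.788, 0.616, -0.001], [-0.001, -0.002, -1.0]]
force: [2.7, 2.6, -6.3]
finger_gap: 0.0126
finger_force: 79.9
```

Request:
apply_moves --motion '[0,0,0,0,-1,0,0,0,0,-1,0,0,0,0,-1]'

```text
t: 30.5
tcp_pos: [0.5293, -0.0866, 0.1438]
tool_rot: [[-0.616, -0.788, 0.002], [-0.788, 0.616, -0.001], [-0.001, -0.002, -1.0]]
force: [3.0, 3.3, -5.6]
finger_gap: 0.0125
finger_force: 80.0
```

Request:
apply_moves --motion '[0,0,-0.0003,0,-1,0,0,-0.0003,0,-1,0,0,-0.0003,0,-1]'

```text
t: 30.8
tcp_pos: [0.5293, -0.0866, 0.1438]
tool_rot: [[-0.616, -0.788, 0.002], [-0.788, 0.616, -0.001], [-0.001, -0.002, -1.0]]
force: [3.6, 3.2, -7.7]
finger_gap: 0.0126
finger_force: 79.8
```

Request:
apply_moves --motion '[0,0,0,0,-1,0,0,0,0,-1]'

```text
t: 31.0
tcp_pos: [0.5293, -0.0866, 0.1438]
tool_rot: [[-0.616, -0.788, 0.002], [-0.788, 0.616, -0.001], [-0.001, -0.002, -1.0]]
force: [3.8, 2.9, -7.3]
finger_gap: 0.0126
finger_force: 79.8
```

Request:
apply_moves --motion '[0,0,0,0,-1,0,0,0,0,-1]'

```text
t: 31.2
tcp_pos: [0.5293, -0.0866, 0.1438]
tool_rot: [[-0.616, -0.788, 0.002], [-0.788, 0.616, -0.001], [-0.001, -0.002, -1.0]]
force: [3.8, 2.6, -7.2]
finger_gap: 0.0125
finger_force: 79.8
```

Request:
apply_moves --motion '[0,0,-0.0003,0,-1,0,0,-0.0003,0,-1]'

```text
t: 31.4
tcp_pos: [0.5293, -0.0866, 0.1439]
tool_rot: [[-0.616, -0.788, 0.002], [-0.788, 0.616, -0.001], [-0.001, -0.002, -1.0]]
force: [4.4, 3.9, -10.0]
finger_gap: 0.0125
finger_force: 79.5
```

Request:
apply_moves --motion '[0,0,0,0,-1,0,0,0,0,-1,0,0,0,0,-1]'

```text
t: 31.7
tcp_pos: [0.5293, -0.0866, 0.1438]
tool_rot: [[-0.616, -0.788, 0.002], [-0.788, 0.616, -0.001], [-0.001, -0.002, -1.0]]
force: [5.4, 3.5, -10.8]
finger_gap: 0.0128
finger_force: 79.5
```

Request:
apply_moves --motion '[0,0,0,0,-1,0,0,0,0,-1,0,0,0,0,-1]'

```text
t: 32.0
tcp_pos: [0.5293, -0.0866, 0.1438]
tool_rot: [[-0.616, -0.788, 0.002], [-0.788, 0.616, -0.001], [-0.001, -0.002, -1.0]]
force: [4.7, 2.5, -9.8]
finger_gap: 0.0121
finger_force: 79.5
```

Request:
apply_moves --motion '[0,0,0,0,-1,0,0,0,0,-1,0,0,0,0,-1]'

```text
t: 32.3
tcp_pos: [0.5293, -0.0866, 0.1438]
tool_rot: [[-0.616, -0.788, 0.002], [-0.788, 0.616, -0.001], [-0.001, -0.002, -1.0]]
force: [5.0, 2.3, -9.8]
finger_gap: 0.0122
finger_force: 79.5
```

Request:
apply_moves --motion '[0,0,0,0,-1,0,0,0,0,-1,0,0,0,0,-1,0,0,0,0,-1,0,0,0,0,-1]'

```text
t: 32.8
tcp_pos: [0.5293, -0.0866, 0.1438]
tool_rot: [[-0.616, -0.788, 0.002], [-0.788, 0.616, -0.001], [-0.001, -0.002, -1.0]]
force: [5.5, 2.7, -9.9]
finger_gap: 0.0125
finger_force: 79.5
```

Request:
apply_moves --motion '[0,0,0.0006,0,-1,0,0,0.0006,0,-1]'

```text
t: 33.0
tcp_pos: [0.5293, -0.0866, 0.1438]
tool_rot: [[-0.616, -0.788, 0.002], [-0.788, 0.616, -0.001], [-0.001, -0.002, -1.0]]
force: [3.0, 4.1, -6.0]
finger_gap: 0.0127
finger_force: 80.3
```

Request:
apply_moves --motion '[0,0,0.0006,0,-1,0,0,0.0006,0,-1]'

```text
t: 33.2
tcp_pos: [0.5293, -0.0866, 0.1438]
tool_rot: [[-0.616, -0.788, 0.003], [-0.788, 0.616, -0.001], [-0.001, -0.002, -1.0]]
force: [1.0, 3.7, 1.3]
finger_gap: 0.0122
finger_force: 81.2
```

Request:
apply_moves --motion '[0,0,0,0,0,0,0,0,0,0,0,0,0,0,0,0,0,0,0,0,0,0,0,0,0,0,0,0,0,0]'

```text
t: 33.8
tcp_pos: [0.5292, -0.0866, 0.1435]
tool_rot: [[-0.616, -0.788, 0.002], [-0.788, 0.616, -0.001], [-0.001, -0.002, -1.0]]
force: [-0.8, 0.2, 0.2]
finger_gap: 0.0428
finger_force: 0.0
```

Request:
apply_moves --motion '[0,0,-0.02,0,0,0,0,-0.06,0,0,0,0,-0.12,0,0,0,0,-0.18,0,0,0,0,-0.24,0,0,0,0,-0.26,0,0,0,0,-0.26,0,0]'

```text
t: 34.5
tcp_pos: [0.5297, -0.0866, 0.275]
tool_rot: [[-0.616, -0.788, 0.005], [-0.788, 0.616, -0.001], [-0.002, -0.004, -1.0]]
force: [0.6, 0.0, 0.3]
finger_gap: 0.0426
finger_force: 0.0
```

Run:
```python
from h import *
p,d,C=cam("wrist"); W=world(C,d)
m=(W[...,2]>.155)&(W[...,2]<.18)&(np.hypot(W[...,0]-.5293,W[...,1]+.0866)<.03)
Q=W[m]; print("bar",len(Q),Q.mean(0)); print(cv2.minAreaRect((Q[:,:2]*1000).astype(np.float32)))
m=(W[...,2]>.125)&(W[...,2]<.15)&(np.hypot(W[...,0]-.5293,W[...,1]+.0866)<.041); print("flange top",np.median(W[m][:,2]), "exp lid origin above container",np.median(W[m][:,2])-.059)
P,D,CC=cam("side"); cv2.imwrite("pics/side2.png",P)
```

```text
bar 861 [ 0.52872947 -0.08849121  0.16837776]
((529.471923828125, -87.16365814208984), (43.91069793701172, 13.464984893798828), 51.998111724853516)
flange top 0.13889552082594914 exp lid origin above container 0.07989552082594914
```

View pics/side2.png

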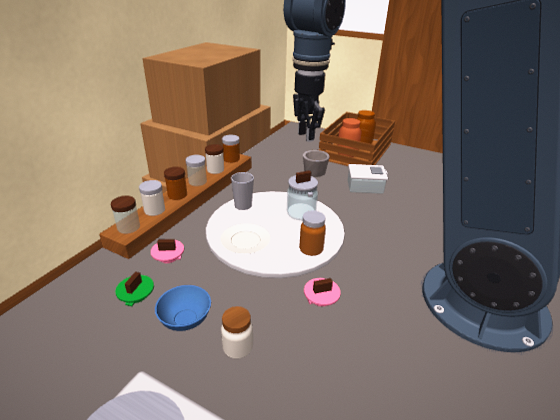

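The side picture shows the lid seated on the container at (303,185), the plate empty, and everything else where it was. The bar measures 52°, which is 90° from the gaps, and the lid sits at about 80 mm, so it is locked.

```bash
python3 -c "
from station import job_done
print(job_done())"
```

```text
the job is handed in; nothing more can be done
None
```

The lid is locked on the container at 90° from the gaps and let go, after a pull of about 10 N for over a second (the force briefly reached about 17 N while I was setting it, within the 25 N limit); the last picture shows the other things where they stood, and the job is handed in.

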